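# Lock a stuck-lidded jar in the cam clamp board

## Robot

A 6-joint arm with a two-finger parallel gripper is mounted at the origin on a cart in front of the work surface, level with it; the furniture and walls round the work are solid. World frame = base frame: x ahead of the robot, y to its left, z up, the work surface at z = 0. Lengths are in mm, angles in rad, forces in N, time in s.
With the tool pointing down it reaches from about 325 to 875 mm from the base axis. Payload 4.4 kg.
Tool frame: the origin (TCP) lies on the centre line of the jaws, within the pads' length; the fingertips stand ahead of it and the grasp point (between the pads) lies 6 mm ahead of it (ctrl.tcp_to_tips is the z of the fingertips in the tool frame, in mm); z points along the fingers, y is the direction in which the jaws open and shut (so a half turn about z gives the same grasp; the last joint's range is limited). The gripper opens to 85 mm and grips with 20 to 120 N. Pads are 22 mm wide; open, the fingers measure 114 mm over their backs; the gripper's body (76 mm by 85 mm) begins 54 mm behind the grasp point. The pads swing forward as they close: fully open they stand 13 mm farther back than shut.
Start: joints at [-1.306, 0.207, 1.542, -0, 1.393, -0.15], TCP at [232.243, -526.014, 256.282] pointing down, gripper open.
Joint ranges: [-2.73, 2.73], [-0.86, 2.22], [0.23, 2.46], [-1.11, 4.25], [0.08, 2.63], [-2.82, 2.82]. Speed limits (rad/s): [2.79, 2.79, 3.14, 3.14, 3.14, 3.14].

## Interface

Orientations are given as a 3x3 rotation matrix whose columns are the frame's x, y, z axes.
In Python, from plant import ctrl, sensors, optics gives the robot as it stands. Calls block until the motion is done:
- ctrl.move_ptp(position, orientation): joint-space move of the TCP to a pose.
- ctrl.move_l(position, rot=None, vel=150, threshold=None): straight line of the TCP; rot=None keeps the orientation; vel is the mean speed in mm/s. With threshold (N) it stops when the force on the tool has changed by that much, and returns True; else False.
- ctrl.set_joints(angles): joint-space move.
- ctrl.gripper_to(opening, force=None): finger opening in mm; force is the grip in N (None keeps the last); returns when the fingers have stopped.
- ctrl.hold(seconds).
- ctrl.solve_ik(position, orientation): joint angles nearest the present ones, or None.
- sensors.read_state(): the state.
- optics.grab_frame(name): name is "scene" or "top"; returns (picture, depth): 420x560x3 uint8, red, green, blue; 420x560 float32, mm along the optical axis (not along the pixel's ray), 0 where there is no reading.
- optics.camera_params(name): a dict with "mtx" (3x3 intrinsics, pixels), "R" (3x3) and "t" (3): a world point X has camera coordinates R X + t. Camera axes: x right, y down, z forward; pixel columns grow to the right and rows downward; lengths in mm; the calibration is good to about 2 mm. A picture is of the moment at which its call begins. camera_params takes no time and is no camera call.
A pose or a line that the arm cannot do raises ctrl.MotionError and nothing moves.
- ctrl.finish_job(): hands the job in, once; it reports no verdict.
The state is a dict: "t": time; "q": joint angles; "qvel": joint speeds; "tau": joint torques, N m; "eef_pos": TCP position; "eef_rot": TCP orientation; "force": force on the tool from outside, world axes, zero at the start; "wrist_torque": the same for the moment, N m; "grip_width": finger opening in mm.
Only numpy, scipy, OpenCV 4.12 (cv2) and the standard library are available. Lean on these libraries where they do the work, as an engineer would, in place of code of your own. Each camera call takes 0.05 s, during which the arm holds its last target. There are 200 camera calls.

## Task

The lid of the jar that stands by itself to the left of the wooden clamp board is stuck (not the like jar at the back of the table): clamp the jar ready for opening. Stand it upright on the board between the V-block and the sliding jaw, then turn the crank clockwise, seen from above, until the cam's follower rests on the flat dwell of the cam: the crank gets heavy while the jaw squeezes the jar, then suddenly runs light, and somewhat farther on the jaw would spring open again. Leave the crank in that light stretch and let go, so that the jar stays locked at full pressure by itself; hold the crank lightly, never force it, and leave the other things alone.

Things in the scene. Friction and masses are not known exactly. Their poses are not given: they have to be found in the camera images.
- clamp_board: Fixed kitchen clamp board of light wood, 170 x 310 mm, top face 24 mm above the table. Origin at its middle, on the table; its y axis is the clamping direction, from the cam end (-y) to the V-block end (+y); x lies across. The V-block at +y is fixed, 90 degrees, with rubber-faced cheeks up to 72 mm above the table that reach 38 mm to either side of the middle line.
- seat (a point): Point on the board's top face (24 mm above the table) under the jar's axis once the jar is pressed fully into the V-block: on the middle line, 62 mm to +y of the board's origin. With the jaw open there is 11 mm of play: a jar set down on the middle line 0 to 11 mm (best 5) to -y of this point goes in freely; the jaw later pushes it into the V.
- jaw: Sliding rubber-faced jaw plate, 50 mm wide, 40 mm high, top 78 mm above the table. Origin in the middle of its face, which looks to the board's +y; it slides only along y. It is sprung on the cam's roller plunger: it stops when it meets the jar, while the cam turns on some 35 degrees more and loads the spring; in the dwell the jar is held with about 40 to 60 N.
- cam_guard (a point): Centre of the top of the round metal guard plate, 118 mm across, 90 mm above the table, over the cam; it lies on the camshaft's vertical axis, 95 mm to -y of the board's origin. Cam, going clockwise from the start: 20 to 120 degrees without lift, rise of 110 degrees (jaw closes, then squeezes), dwell of 32 degrees at full lift, fall of 80 degrees (jaw springs open).
- crank: Steel crank arm on the camshaft, 116 to 124 mm above the table. Origin on the shaft's vertical axis, 116 mm up; its x axis points along the arm to the knob, 70 mm out. Turns freely all the way round. Its hub is clamped on the round shaft at an arbitrary angle, different each time, so where the knob stands does not tell the cam's angle.
- knob_grip (a point): Middle of the crank's upright black knob, on its axis, 154 mm above the table: a round handle 26 mm across, 126 to 175 mm up, spinning freely on its pin. Force along its path: about 1 N of friction; 2 N as the jaw closes; climbing to 6 to 10 N at the end of the rise; 1 N in the dwell; then it pulls forward. Let go, it stays only in the dwell or before the rise.
- jar: Loose glass storage jar with a dark screw lid, 65 mm across and 86 mm high, about 0.35 kg, in front at the left of the board (a like jar at the back is not meant); the lid, 65 mm across, is its top 11 mm. Origin at the middle of its underside, z axis upward.
- jar_center (a point): Centre of the jar, half-way up (43 mm above its underside).
- garlic: Bystander: loose garlic bulb, 56 mm across, origin at its underside.
- amber_bottle: Bystander: small loose amber bottle with a black cap, 41 mm across, 119 mm high, origin at its underside.
Mind the look-alikes: they are no part of the job. Leave any pink or red look-alike of the jar alone.

How it is judged (in metres and radians):
On the way, in this order (a step that is already met when the one before it is completed fails the run):
1. the jar stands upright on the board between the V-block and the jaw, let go (horizontal distance between jar and seat below 0.016 m and angle between jar's own z axis and vertical below 0.1 rad and height (world z) of jar below 0.028 m and contact force between the fingers and jar below 0.3 N), for 0.2 s.
2. the jaw presses the jar at full pressure (contact force between jaw and jar above 30 N), for 0.2 s.
At the end, for the whole second after the job is handed in: The jar stands upright (within 0.1 rad) on the board in the V-block, its axis within 6 mm of the seat; the jaw presses it with more than 30 N (40 to 60 N in the dwell) with the crank let go; crank and jar are at rest (contact force between jaw and jar above 30 N and angular speed of crank below 0.1 rad/s and horizontal distance between jar and seat below 0.006 m and angle between jar's own z axis and vertical below 0.1 rad and height (world z) of jar below 0.028 m and linear speed of jar below 0.02 m/s); the robot touches nothing.
It fails at once if the crank is squeezed or forced with more than 120 N altogether (contact force between the fingers and crank above 120 N).
It fails at once if the jar is tipped over (angle between jar's own z axis and vertical above 0.5 rad).
It fails at once if the garlic or the amber bottle is pushed away (distance of any of garlic, amber_bottle from where it was at the start of the episode above 0.03 m).
It also fails if it takes over 61 s, if anything falls off the work surface, if the arm or the gripper's body presses on something with over 40 N, if the wrist force passes 120 N, or if a joint passes its speed limit or range.

## Working session

There is one attempt and no reset: what is moved stays moved. The work goes in short steps, each a Python script; the robot and the scene stay as the last script left them, time stands still between calls to the robot, and variables do not carry over. Pictures are saved under pics/ and viewed, about 8 in all and at most 12, crops included, and the job is handed in when it is done.

```bash
ls; mkdir -p pics; python3 - <<'E'
from plant import ctrl,sensors,optics
import cv2,numpy as np
for n in("scene","top"):
    p,d=optics.grab_frame(n); np.savez(f"pics/{n}0.npz",p=p,d=d)
    cv2.imwrite(f"pics/{n}0.png",p[:,:,::-1]); c=optics.camera_params(n)
    print(n,c["mtx"].tolist(),(-c["R"].T@c["t"]).round(1),c["R"].round(3).tolist())
print(ctrl.tcp_to_tips,sensors.read_state()["t"],sensors.read_state()["eef_rot"])
E
```

```text
pics
scene [[523.7097343085691, 0.0, 280.4404841110552], [0.0, 523.7097343085691, 209.48617313873117], [0.0, 0.0, 1.0]] [-33.9 736.5 976.4] [[-0.729, -0.685, 0.01], [-0.479, 0.498, -0.723], [0.49, -0.532, -0.691]]
top [[531.7464136202752, 0.0, 283.3269604369794], [0.0, 531.7464136202752, 202.70292950469735], [0.0, 0.0, 1.0]] [ 497.6   59.  1416.8] [[-0.008, -1.0, 0.017], [-0.997, 0.007, -0.077], [0.077, -0.017, -0.997]]
25.0 0.1 [[ 9.14778034e-01  4.03956456e-01 -5.73711304e-04]
 [ 4.03956733e-01 -9.14775675e-01  2.10271359e-03]
 [ 3.24587584e-04 -2.15527075e-03 -9.99997625e-01]]
```

View pics/scene0.png

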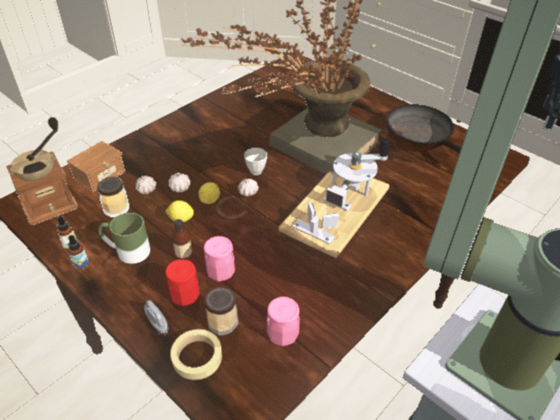

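View pics/top0.png

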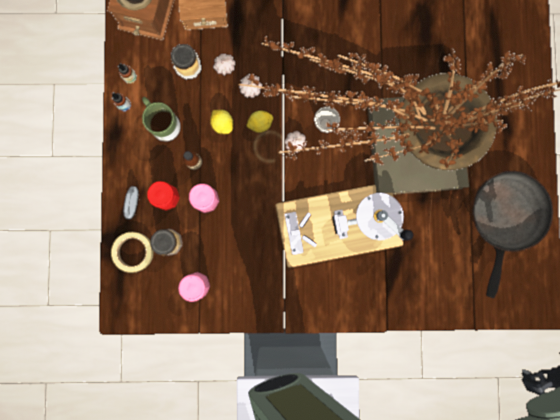

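The top view shows two dark-lidded glass jars: the front one at (166,242) and the back one at (186,60). There are also pink look-alikes at (204,198) and (194,288), and a red one at (163,195). The front jar at (166,242) fits, because it is in front and to the left of the board. The board's V-block is at (297,230), the guard at (380,215) and the knob at (406,236). I'll confirm this with an enlarged crop.

```bash
cat > h.py <<'E'
import numpy as np,cv2
from plant import ctrl,sensors,optics
def ray(n,u,v,z):
    c=optics.camera_params(n);R=np.array(c["R"]);o=-R.T@c["t"]
    d=R.T@np.linalg.inv(c["mtx"])@[u,v,1];return o+d*(z-o[2])/d[2]
def proj(n,X):
    c=optics.camera_params(n);p=np.array(c["mtx"])@(np.array(c["R"])@X+c["t"]);return p[:2]/p[2]
def cloud(n,p,d):
    c=optics.camera_params(n);R=np.array(c["R"]);v,u=np.indices(d.shape)
    P=np.stack([u,v,np.ones_like(u)],-1)@np.linalg.inv(c["mtx"]).T*d[...,None]
    return (P-c["t"])@R
E
python3 - <<'E'
from h import *
a=np.load("pics/top0.npz");s=np.load("pics/scene0.npz");P=a["p"];S=s["p"]
r=lambda I,x,y,w,h,k:cv2.resize(I[y:y+h,x:x+w],None,fx=k,fy=k,interpolation=cv2.INTER_CUBIC)
A=r(P,270,175,150,100,5.2);B=np.hstack([r(P,110,210,90,75,4),r(S,280,140,120,86,300/86)])
W=min(A.shape[1],B.shape[1]);cv2.imwrite("pics/crop1.png",cv2.resize(np.vstack([A[:,:W],B[:,:W]]),None,fx=.72,fy=.72)[:,:,::-1])
C=cloud("top",P,a["d"]);cs=cloud("scene",S,s["d"])
for nm,(u,v) in dict(jar=(166,242),guard=(372,210),knob=(406,235),board=(320,240)).items():
    print(nm,np.median(C[v-2:v+3,u-2:u+3].reshape(-1,3),0).round(1))
def roi(C,x0,x1,y0,y1,z0,z1):
    m=(C[...,0]>x0)&(C[...,0]<x1)&(C[...,1]>y0)&(C[...,1]<y1)&(C[...,2]>z0)&(C[...,2]<z1);return m
for nm,CC in(("top",C),("scene",cs)):
    jc=ray("top",166,242,86)
    m=roi(CC,jc[0]-50,jc[0]+50,jc[1]-40,jc[1]+50,78,95); Q=CC[m][:,:2].astype(np.float32)
    print(nm,"jar lid",len(Q),cv2.minEnclosingCircle(Q),np.median(CC[m],0))
    gc=ray("top",380,216,90)
    m=roi(CC,gc[0]-90,gc[0]+90,gc[1]-90,gc[1]+90,84,97);Q=CC[m][:,:2].astype(np.float32)
    print(nm,"guard",len(Q),cv2.minEnclosingCircle(Q))
    m=roi(CC,gc[0]-100,gc[0]+100,gc[1]-100,gc[1]+100,165,190);Q=CC[m][:,:2].astype(np.float32)
    print(nm,"knobtop",len(Q),cv2.minEnclosingCircle(Q) if len(Q) else 0)
    m=roi(CC,gc[0]-130,gc[0]+130,gc[1]-60,gc[1]+300,19,29)&(C[...,0]>-1e9);Q=CC[m][:,:2].astype(np.float32)
    print(nm,"board",len(Q),cv2.minAreaRect(Q))
E
```

```text
jar [504.4 328.2  86.6]
guard [ 580.2 -186.6   90.7]
knob [ 515.9 -249.9  173. ]
board [506.8 -60.8  23.5]
top jar lid 540 ((505.6075134277344, 335.57574462890625), 32.775291442871094) [504.66386261 335.35821719  85.85732413]
top guard 1446 ((566.3251342773438, -204.61398315429688), 59.27722930908203)
top knobtop 77 ((517.1550903320312, -254.7491912841797), 13.701140403747559)
top board 4520 ((567.2300415039062, -107.4896240234375), (207.50843811035156, 308.22711181640625), 10.41804313659668)
scene jar lid 666 ((503.7207336425781, 335.7937927246094), 33.170841217041016) [501.70796827 337.59828617  85.70794999]
scene guard 816 ((566.657958984375, -204.93008422851562), 62.501556396484375)
scene knobtop 58 ((514.59375, -254.04942321777344), 13.192421913146973)
scene board 3400 ((564.7420043945312, -104.03038024902344), (212.22903442382812, 305.4527893066406), 11.647560119628906)
```

View pics/crop1.png

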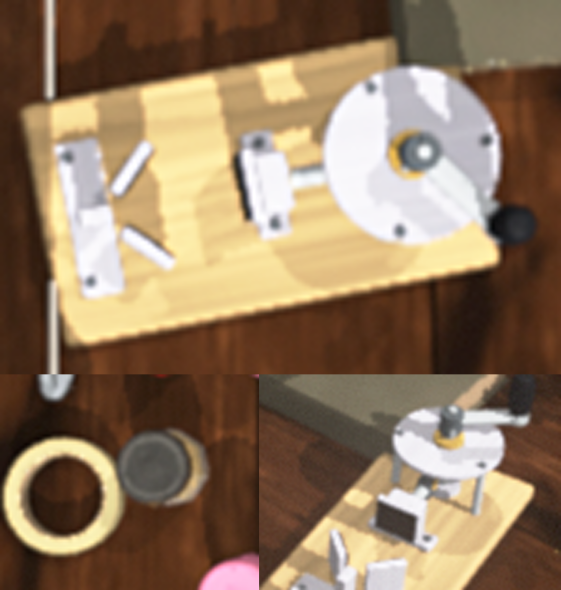

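The crop confirms it: the clear glass jar with the dark lid stands beside the wooden ring, lid at about (505,335) mm and 86 mm high. On the board, the V-block is at the left, the jaw is open, and the knob is at the lower right of the guard. Next I'll refine the board axis.

```bash
python3 - <<'E'
from h import *
for n in("top","scene"):
    a=np.load(f"pics/{n}0.npz");C=cloud(n,a["p"],a["d"])
    x,y,z=np.moveaxis(C,-1,0);hsv=cv2.cvtColor(a["p"],cv2.COLOR_RGB2HSV)
    m=(abs(z-24)<5)&(x>380)&(x<700)&(y>-330)&(y<120)&(hsv[...,0]>14)&(hsv[...,0]<32)&(hsv[...,1]>50)&(hsv[...,2]>100)
    m=cv2.morphologyEx(m.astype(np.uint8),cv2.MORPH_OPEN,np.ones((3,3)))
    k,l,s,_=cv2.connectedComponentsWithStats(m);i=1+s[1:,4].argmax()
    v,u=np.nonzero(l==i);Q=np.array([ray(n,a_,b,24)[:2] for a_,b in zip(u,v)],np.float32)
    r=cv2.minAreaRect(Q);print(n,len(Q),r)
    # white/gray parts: jaw plate top (z~78), cheeks top (z~72)
    b=np.deg2rad(r[2] if r[2]<45 else r[2]-90);yb=np.array([-np.sin(b),np.cos(b)]);xb=np.array([np.cos(b),np.sin(b)])
    g=np.array([566.4,-204.7]);
    L=np.stack([(C[...,:2]-g)@xb,(C[...,:2]-g)@yb,z],-1)
    for nm,lo,hi,zz in(("cheeks",150,240,(66,76)),("jaw",60,140,(73,83))):
        mm=(L[...,1]>lo)&(L[...,1]<hi)&(abs(L[...,0])<60)&(z>zz[0])&(z<zz[1])
        q=L[mm];print(nm,len(q),q.min(0).round(1),q.max(0).round(1)) if len(q) else print(nm,0)
    print("board c local",(np.array(r[0])-g)@xb,(np.array(r[0])-g)@yb)
    jc=np.array([504.5,335.6])
    mm=(abs(C[...,0]-480)<110)&(abs(y-420)<70)&(z>5); print("ring z",np.percentile(z[mm],[50,95]))
    gh=(hsv[...,1]<60)&(hsv[...,2]<140)
E
```

```text
Traceback (most recent call last):
  File "h.py", line 4, in ray
    c=optics.camera_params(n);R=np.array(c["R"]);o=-R.T@c["t"]
ValueError: time passes only in moves, steps and waits
```

```bash
sed -i 's/^def ray/CP={n:optics.camera_params(n) for n in ("top","scene")}\ndef ray/; s/c=optics.camera_params(n)/c=CP[n]/' h.py; python3 - <<'E'
from h import *
for n in("top","scene"):
    a=np.load(f"pics/{n}0.npz");C=cloud(n,a["p"],a["d"])
    x,y,z=np.moveaxis(C,-1,0);hsv=cv2.cvtColor(a["p"],cv2.COLOR_RGB2HSV)
    m=(abs(z-24)<5)&(x>380)&(x<700)&(y>-330)&(y<120)&(hsv[...,0]>14)&(hsv[...,0]<32)&(hsv[...,1]>50)&(hsv[...,2]>100)
    m=cv2.morphologyEx(m.astype(np.uint8),cv2.MORPH_OPEN,np.ones((3,3)))
    k,l,s,_=cv2.connectedComponentsWithStats(m);i=1+s[1:,4].argmax()
    v,u=np.nonzero(l==i);Q=np.array([ray(n,a_,b,24)[:2] for a_,b in zip(u,v)],np.float32)
    r=cv2.minAreaRect(Q);print(n,len(Q),r)
    b=np.deg2rad(r[2] if r[2]<45 else r[2]-90);yb=np.array([-np.sin(b),np.cos(b)]);xb=np.array([np.cos(b),np.sin(b)])
    g=np.array([566.4,-204.7]);
    L=np.stack([(C[...,:2]-g)@xb,(C[...,:2]-g)@yb,z],-1)
    for nm,lo,hi,zz in(("cheeks",150,240,(66,76)),("jaw",60,140,(73,83))):
        mm=(L[...,1]>lo)&(L[...,1]<hi)&(abs(L[...,0])<60)&(z>zz[0])&(z<zz[1])
        q=L[mm];print(nm,len(q),q.min(0).round(1),q.max(0).round(1)) if len(q) else print(nm,0)
    print("board c local",(np.array(r[0])-g)@xb,(np.array(r[0])-g)@yb)
    mm=(abs(x-480)<110)&(abs(y-420)<60)&(z>5); print("ring z",np.percentile(z[mm],[50,95]))
E
```

```text
top 3522 ((547.7745971679688, -106.04991149902344), (168.92605590820312, 298.8520202636719), 10.565994262695312)
cheeks 148 [-41.6 168.3  66.2] [ 43.5 225.1  75.9]
jaw 164 [-24.1  81.4  73. ] [ 23.4 113.6  82.4]
board c local -0.2203341418608744 100.39271410202971
ring z [23.66994819 49.63872782]
scene 3008 ((545.7447509765625, -110.67469787597656), (170.2997589111328, 312.6783447265625), 10.428852081298828)
cheeks 150 [-44.8 166.3  66. ] [ 39.2 224.4  75.6]
jaw 130 [-26.9  80.2  73. ] [ 22.7 113.4  82.2]
board c local -3.2940985605737723 96.21094358963187
ring z [24.05305928 67.1058701 ]
```

```bash
cat >> h.py <<'E'
b=np.deg2rad(10.5);XB=np.array([np.cos(b),np.sin(b),0]);YB=np.array([-np.sin(b),np.cos(b),0])
G=np.array([566.4,-204.7,0]);JAR=np.array([504.7,335.6,0])
def rotd(yd):
    z=np.array([0,0,-1.]);return np.column_stack([np.cross(yd,z),yd,z])
def st(k=""):
    s=sensors.read_state();print(k,round(s["t"],2),np.round(s["eef_pos"],1),"F",np.round(s["force"],1),"w",round(s["grip_width"],1),flush=True);return s
E
python3 - <<'E'
from h import *
for sg in(1,-1):
    R=rotd(sg*XB)
    for p in(JAR+[0,0,78],JAR+[0,0,280],G+152*YB+[0,0,102],G+152*YB+[0,0,280]): 
        q=ctrl.solve_ik(p,R);print(sg,p.round(1),None if q is None else np.round(q,2))
s=st();
R=rotd(XB) if ctrl.solve_ik(JAR+[0,0,78],rotd(XB)) is not None and abs(ctrl.solve_ik(JAR+[0,0,78],rotd(XB))[5])<abs((ctrl.solve_ik(JAR+[0,0,78],rotd(-XB))or[9]*6)[5]) else rotd(-XB)
np.save("R.npy",R);print(R.round(2).tolist())
ctrl.move_l(np.array(s["eef_pos"])+[0,0,90],vel=250)
ctrl.move_ptp(JAR+[0,0,200],R);st("above")
ctrl.gripper_to(85)
print(ctrl.move_l(JAR+[0,0,78],vel=150,threshold=8));st("down")
ctrl.gripper_to(55,force=40);st("grip")
p,d=optics.grab_frame("scene");cv2.imwrite("pics/grip.png",cv2.resize(p[230:400,120:345],None,fx=3,fy=3)[:,:,::-1])
E
```

```text
1 [504.7 335.6  78. ] [ 0.44  0.47  1.6  -0.    1.08  0.26]
1 [504.7 335.6 280. ] [ 0.44  0.26  1.43 -0.    1.45  0.26]
1 [538.7 -55.2 102. ] [-0.26  0.32  1.76 -0.    1.07 -0.45]
1 [538.7 -55.2 280. ] [-0.26  0.12  1.59 -0.    1.43 -0.45]
-1 [504.7 335.6  78. ] None
-1 [504.7 335.6 280. ] None
-1 [538.7 -55.2 102. ] [-0.26  0.32  1.76 -0.    1.07  2.7 ]
-1 [538.7 -55.2 280. ] [-0.26  0.12  1.59 -0.    1.43  2.7 ]
 0.1 [ 232.1 -525.4  255.2] F [ 0.2 -0.6  0. ] w 85.1
[[-0.18, 0.98, 0.0], [0.98, 0.18, 0.0], [0.0, 0.0, -1.0]]
above 3.81 [505.3 334.9 200.2] F [-0.4  0.6 -0.1] w 85.6
False
down 4.99 [505.6 336.1  79.1] F [ 0.3 -0.7  0. ] w 84.8
grip 5.32 [505.3 336.1  79.8] F [-2.9 -0.7  5.8] w 64.2
```

Gripped at a width of 64 mm, which matches the 65 mm jar. Next I'll carry it over and set it down.

```bash
python3 - <<'E'
from h import *
R=np.load("R.npy");T=G+152*YB
ctrl.move_l(JAR+[0,0,230],vel=150);st("lift")
ctrl.move_l(T+[0,0,230],rot=R,vel=250);st("over")
ctrl.move_l(T+[0,0,125],vel=120)
p,d=optics.grab_frame("top");a=cv2.resize(p[170:285,260:430],None,fx=3.5,fy=3.5)
p,d=optics.grab_frame("scene");c=cv2.resize(p[110:260,270:400],None,fy=402/150,fx=402/150)
ctrl.hold(.1);st("pre")
cv2.imwrite("pics/pre.png",cv2.resize(np.hstack([a[:402],c]),(800,340))[:,:,::-1])
E
```

```text
lift 6.53 [503.8 335.1 228.3] F [-0.2 -0.8 -4.8] w 64.1
over 8.25 [538.5 -54.2 229.9] F [ 0.6 -0.5 -4.1] w 63.9
pre 9.47 [539.4 -55.4 126. ] F [ 0.  -0.1 -4.2] w 64.0
```

View pics/pre.png

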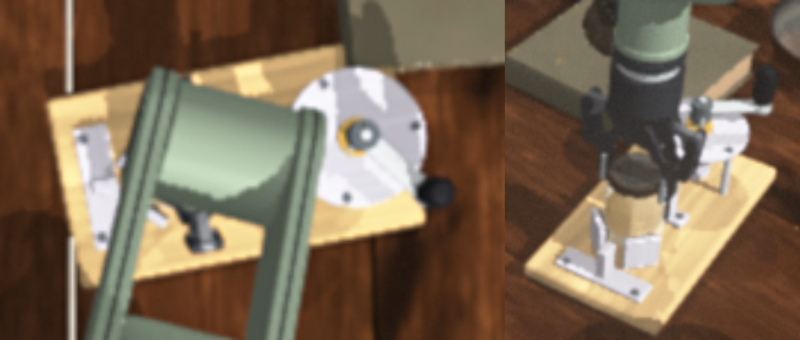

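The picture shows the jar held upright between the cheeks and the jaw, with nothing touching. I'll lower it until it makes contact.

```bash
python3 - <<'E'
from h import *
T=G+152*YB
print(ctrl.move_l(T+[0,0,98],vel=40,threshold=5));s=st("down")
ctrl.gripper_to(85);st("open")
p0=np.array(s["eef_pos"]);ctrl.move_l(p0+[0,0,160],vel=200);st("up")
ctrl.move_l([400,-20,300],vel=300);
p,d=optics.grab_frame("scene");np.savez("pics/s2.npz",p=p,d=d);c=cv2.resize(p[110:260,270:400],None,fy=4,fx=4)
pt,dt=optics.grab_frame("top");np.savez("pics/t2.npz",p=pt,d=dt)
cv2.imwrite("pics/placed.png",c[:,:,::-1])
for n,pp,dd in(("scene",p,d),("top",pt,dt)):
    C=cloud(n,pp,dd);L=np.stack([(C-G)@XB,(C-G)@YB,C[...,2]],-1)
    m=(abs(L[...,1]-152)<60)&(abs(L[...,0])<50)&(L[...,2]>100)&(L[...,2]<118);Q=L[m][:,:2].astype(np.float32);print(n,len(Q),cv2.minEnclosingCircle(Q) if len(Q) else 0,np.median(L[m],0) if len(Q) else 0)
    m=(np.linalg.norm(L[...,:2],axis=-1)<90)&(np.linalg.norm(L[...,:2],axis=-1)>50)&(C[...,2]>165)&(C[...,2]<185);Q=C[m][:,:2].astype(np.float32);print("knob",len(Q),cv2.minEnclosingCircle(Q) if len(Q) else 0)
    m=(np.linalg.norm(L[...,:2],axis=-1)<90)&(C[...,2]>115)&(C[...,2]<150);print("shaft top z",np.percentile(C[m][:,2],[5,50,95]))
E
```

```text
True
down 10.02 [538.1 -55.3 103.5] F [-1.1 -0.4  4.1] w 64.1
open 10.37 [536.6 -54.8 102. ] F [ 0.6  0.6 -0.3] w 84.8
up 11.32 [537.2 -55.1 262. ] F [ 0.2 -0.5 -0.1] w 84.9
scene 426 ((-1.3458988666534424, 152.0326690673828), 35.135887145996094) [ -3.79284902 156.75345599 109.78615302]
knob 0 0
shaft top z [118.86712391 125.12712009 145.42542491]
top 544 ((-0.5066920518875122, 152.62710571289062), 32.65530014038086) [ -0.81520365 153.41642489 109.48753927]
knob 85 ((518.0512084960938, -255.0579833984375), 12.66788387298584)
shaft top z [119.64850964 125.59813857 134.86587596]
```

View pics/placed.png

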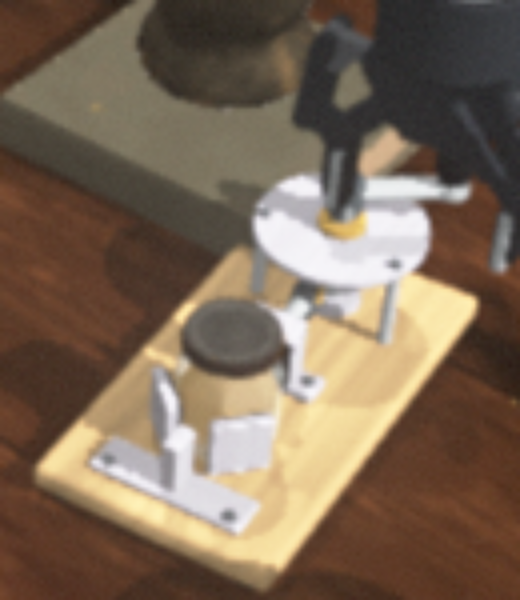

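The jar stands in the V region about 5 mm short of the seat, with its lid at 110 mm, as intended. The knob is 70.0 mm from the shaft axis, which matches the given size. Before turning I'll check how close the plant branches come to the sweep and whether the IK works along the whole arc. I'll push the knob with a loosely caged gripper, its jaws tangential to the path.

```bash
cat >> h.py <<'E'
def cpose(th,z=155,lag=12,r=70):   # th deg, world angle of the arm
    a=np.deg2rad(th);psi=a-np.pi/2-np.deg2rad(lag)
    return G+[r*np.cos(a),r*np.sin(a),z],rotd(np.array([np.cos(psi),np.sin(psi),0]))
E
python3 - <<'E'
from h import *
for f in("top0","scene0","t2"):
    a=np.load(f"pics/{f}.npz");n="scene" if f[0]=="s" else "top";C=cloud(n,a["p"],a["d"])
    r=np.linalg.norm((C-G)[...,:2],axis=-1);m=(r>88)&(r<170)&(C[...,2]>130)&(a["d"]>0)
    print(f,m.sum()); Q=C[m]
    if len(Q): i=r[m].argsort()[:400:40];print(np.c_[Q[i],r[m][i]].round(0))
for th in range(-134,-400,-30):
    p,R=cpose(th);q=ctrl.solve_ik(p,R);print(th,p.round(0),None if q is None else np.round(q,2))
E
```

```text
top0 1394
[[ 662. -184.  372.   98.]
 [ 673. -203.  364.  107.]
 [ 674. -173.  371.  113.]
 [ 679. -178.  366.  116.]
 [ 681. -171.  370.  119.]
 [ 663. -130.  383.  122.]
 [ 690. -214.  351.  124.]
 [ 655. -295.  338.  126.]
 [ 686. -254.  339.  129.]
 [ 697. -225.  344.  133.]]
scene0 910
[[ 661. -181.  372.   98.]
 [ 670. -173.  369.  108.]
 [ 664. -143.  385.  116.]
 [ 655. -288.  345.  122.]
 [ 685. -260.  320.  131.]
 [ 699. -248.  327.  139.]
 [ 691. -275.  204.  143.]
 [ 689. -282.  208.  145.]
 [ 684. -293.  209.  147.]
 [ 715. -218.  267.  149.]]
t2 1397
[[ 662. -184.  372.   98.]
 [ 657. -148.  391.  107.]
 [ 678. -186.  364.  113.]
 [ 680. -181.  364.  116.]
 [ 666. -140.  387.  119.]
 [ 662. -280.  347.  121.]
 [ 684. -244.  338.  124.]
 [ 655. -295.  351.  126.]
 [ 662. -291.  344.  129.]
 [ 662. -296.  342.  132.]]
-134 [ 518. -255.  155.] [-0.61  0.31  1.63 -0.    1.2  -2.77]
-164 [ 499. -224.  155.] [-0.58  0.25  1.71 -0.    1.18 -2.22]
-194 [ 498. -188.  155.] [-0.52  0.22  1.74 -0.    1.17 -1.64]
-224 [ 516. -156.  155.] [-0.45  0.24  1.73 -0.    1.18 -1.05]
-254 [ 547. -137.  155.] [-0.4   0.29  1.67 -0.    1.19 -0.47]
-284 [ 583. -137.  155.] [-0.37  0.35  1.57 -0.    1.21  0.08]
-314 [ 615. -154.  155.] [-0.38  0.42  1.48 -0.    1.24  0.6 ]
-344 [ 634. -185.  155.] [-0.42  0.47  1.41 -0.    1.26  1.09]
-374 [ 634. -222.  155.] [-0.46  0.5   1.37 -0.    1.27  1.56]
```

Branches overhang the far side of the sweep at x ≥ 655 mm and z of about 340–390 mm. I'll lean the wrist inward over the shaft there, tilting within the plane of the pads.

```bash
cat >> h.py <<'E'
def cpose(th,zg=152,r=70):   # grasp point on knob axis; wrist leans inward on the far side
    a=np.deg2rad(th);lag=np.deg2rad(np.interp(-th,[134,225],[16,0]));phi=np.deg2rad(np.interp(-th,[225,290],[0,25]))
    rh=np.array([np.cos(a-lag),np.sin(a-lag),0]);y=np.array([rh[1],-rh[0],0])
    z=np.array([0,0,-np.cos(phi)])+rh*np.sin(phi)
    return G+[r*np.cos(a),r*np.sin(a),zg]-6*z,np.column_stack([np.cross(y,z),y,z])
def res(th):
    a=np.deg2rad(th);f=np.mean([sensors.read_state()["force"]],0);return -f@[np.sin(a),-np.cos(a),0]
E
python3 - <<'E'
from h import *
for th in range(-134,-400,-40):
    q=ctrl.solve_ik(*cpose(th));print(th,None if q is None else np.round(q,2))
th=-134.3;p,R=cpose(th)
ctrl.gripper_to(48,force=20)
ctrl.move_ptp(p+[0,0,110],R);st("above")
p_,d_=optics.grab_frame("top");q_,e_=optics.grab_frame("scene")
cv2.imwrite("pics/abv.png",np.hstack([cv2.resize(p_[170:290,330:450],(400,400)),cv2.resize(q_[100:220,320:440],(400,400))])[:,:,::-1])
print(ctrl.move_l(p,vel=100,threshold=6));st("down")
ctrl.gripper_to(31,force=20);st("cage")
E
```

```text
-134 [-0.61  0.31  1.63 -0.    1.2  -2.7 ]
-174 [-0.56  0.24  1.72 -0.    1.18 -2.08]
-214 [-0.48  0.22  1.74 -0.    1.18 -1.42]
-254 [-0.48  0.35  1.59  0.15  1.34 -0.8 ]
-294 [-0.58  0.39  1.59  0.45  1.27 -0.32]
-334 [-0.57  0.32  1.68  0.46  0.96  0.31]
-374 [-0.52  0.29  1.73  0.17  0.72  1.19]
above 14.47 [ 517.5 -254.5  268.1] F [0.4 0.3 0.6] w 48.0
False
down 15.82 [ 518.1 -255.2  158.9] F [-0.4 -0.1  0.4] w 48.0
cage 16.12 [ 517.7 -254.9  158.4] F [ 0.1 -0.1 -0.3] w 31.1
```

```bash
python3 - <<'E'
from h import *
th=-134.3;out=[]
while th>-195:
    th-=6;p,R=cpose(th);ctrl.move_l(p,rot=R,vel=60)
    rr=np.mean([res(th)]);out.append((round(th),round(rr,1)))
    if rr>4: break
print(out);s=st();ctrl.hold(.1);print(res(th));open("th","w").write(str(th))
p,d=optics.grab_frame("scene");c=cv2.resize(p[100:250,280:430],None,fy=4,fx=4)
cv2.imwrite("pics/turn1.png",c[:,:,::-1])
E
```

```text
[(-140, np.float64(0.1)), (-146, np.float64(-0.7)), (-152, np.float64(0.3)), (-158, np.float64(0.1)), (-164, np.float64(-0.0)), (-170, np.float64(-0.4)), (-176, np.float64(0.6)), (-182, np.float64(-0.5)), (-188, np.float64(-0.5)), (-194, np.float64(-0.3)), (-200, np.float64(-0.1))]
 19.15 [ 500.8 -180.5  158. ] F [ 0.3 -0.1  0.6] w 31.1
1.1316456813892335
```

View pics/turn1.png

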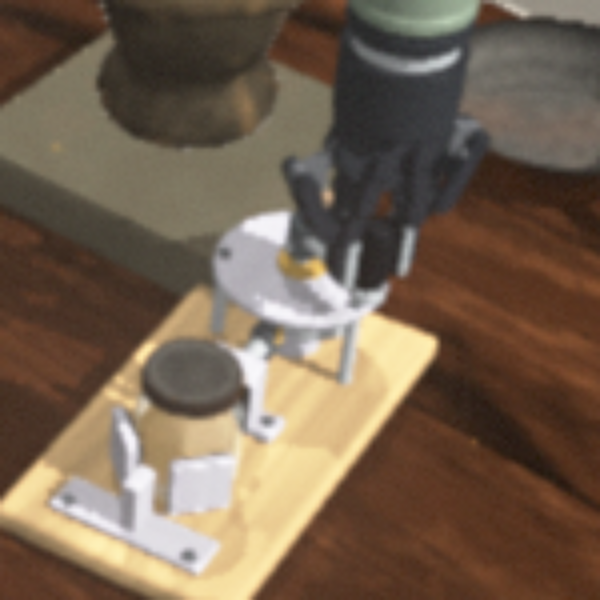

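The picture shows the knob caged between the fingers and following the motion, with the jar and jaw undisturbed. I'll continue with automatic dwell detection.

```bash
python3 - <<'E'
from h import *
th=float(open("th").read());out=[];peak=0;low=0;left=None
try:
  while th>-395:
    th-=6 if peak<2.5 else 3
    p,R=cpose(th);ctrl.move_l(p,rot=R,vel=50)
    if peak>2.5: ctrl.hold(.06)
    rr=float(res(th));out.append((round(th,1),round(rr,1)))
    peak=max(peak,rr)
    if rr>22: print("HIGH");break
    if peak>4.5 and rr<2.2: low+=1
    else: low=0
    if left is None and low>=2: left=3
    elif left is not None:
        left-=1
        if left==0: break
    if left is None and peak>4.5 and rr<-2: print("PULLS");break
except Exception as e: print("EXC",e)
print(out);st();open("th","w").write(str(th))
p,d=optics.grab_frame("scene");np.savez("pics/s3.npz",p=p,d=d);c=cv2.resize(p[100:250,280:430],None,fy=4,fx=4)
cv2.imwrite("pics/turn2.png",c[:,:,::-1])
E
```

```text
[(-206.3, -0.3), (-212.3, -0.8), (-218.3, -0.4), (-224.3, 0.5), (-230.3, 0.9), (-236.3, 0.5), (-242.3, 1.5), (-248.3, 0.3), (-254.3, 0.8), (-260.3, 1.8), (-266.3, 3.8), (-269.3, 4.9), (-272.3, 4.9), (-275.3, 6.1), (-278.3, 7.1), (-281.3, 6.8), (-284.3, 6.0), (-287.3, 5.7), (-290.3, 3.9), (-293.3, 2.9), (-296.3, 2.0), (-299.3, 1.0), (-302.3, 0.7), (-305.3, 1.2), (-308.3, 1.2)]
 26.88 [ 608.4 -151.8  157.6] F [-0.5  1.3  0.4] w 31.3
```

View pics/turn2.png

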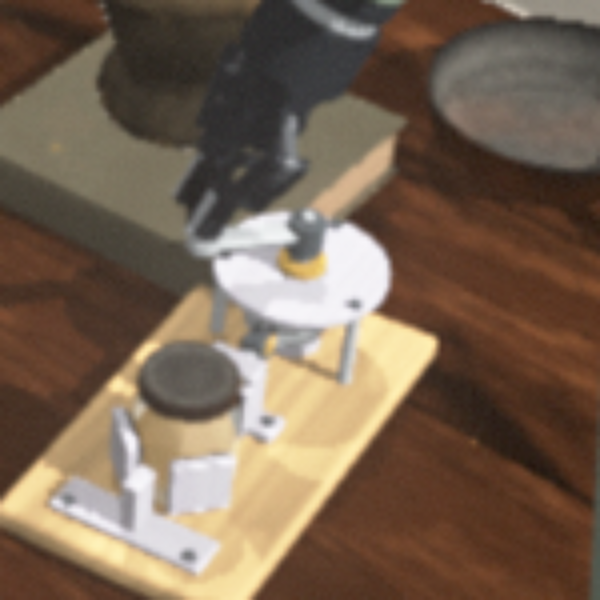

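The force peaked at 7 N near −279°, then fell to a steady ~1 N from −299°. Squeezing began around −263°, and 35° of loading puts the end of the rise near −298°, so the two agree. I'll go 4° farther towards mid-dwell, let go, and check.

```bash
python3 - <<'E'
from h import *
th=float(open("th").read())-4;p,R=cpose(th);ctrl.move_l(p,rot=R,vel=40);ctrl.hold(.1);print("res",res(th))
ctrl.gripper_to(46);ctrl.hold(.2);st("open")
def look(k):
    for n in("scene","top"):
        pp,dd=optics.grab_frame(n);C=cloud(n,pp,dd);L=np.stack([(C-G)@XB,(C-G)@YB,C[...,2]],-1)
        m=(abs(L[...,1]-155)<45)&(abs(L[...,0])<45)&(abs(L[...,2]-110)<8);Q=L[m][:,:2].astype(np.float32)
        print(k,n,"lid",len(Q),cv2.minEnclosingCircle(Q) if len(Q) else 0,"z",np.median(L[m][:,2]) if len(Q) else 0)
        r=np.linalg.norm(L[...,:2],axis=-1);m=(r<90)&(r>50)&(C[...,2]>165)&(C[...,2]<180);Q=C[m][:,:2].astype(np.float32)
        if len(Q): c,rad=cv2.minEnclosingCircle(Q);print("knob",c,rad,np.degrees(np.arctan2(c[1]-G[1],c[0]-G[0]))-360)
        np.savez(f"pics/{n}_{k}.npz",p=pp,d=dd)
    return pp
e=np.array(sensors.read_state()["eef_pos"]);ctrl.move_l(e-R[:,2]*110,vel=120);st("off")
ctrl.move_l([430,-250,330],vel=250);st("away")
look("a");ctrl.hold(1.0);look("b")
s=[np.load(f"pics/{n}_b.npz")["p"] for n in("scene","top")]
cv2.imwrite("pics/final.png",np.hstack([cv2.resize(s[0][110:260,270:420],(400,400)),cv2.resize(s[1][150:290,270:410],(400,400))])[:,:,::-1])
E
```

```text
res 1.4412173507259207
open 27.79 [ 611.8 -154.9  157.4] F [1.  0.6 0.2] w 46.1
off 28.86 [ 580.1 -188.8  256.2] F [-0.2 -1.5  0.1] w 45.7
away 29.72 [ 430.2 -249.5  329.3] F [-0.2  0.1 -0.6] w 46.5
a scene lid 407 ((-2.9429447650909424, 154.17498779296875), 34.63515090942383) z 110.01077870965125
knob (608.6947021484375, -151.18136596679688) 15.151427268981934 -308.31860959002853
a top lid 537 ((-0.7470182180404663, 156.112548828125), 32.51008605957031) z 109.41158607719244
knob (610.9702758789062, -151.362548828125) 12.519733428955078 -309.88308042134884
b scene lid 406 ((-1.433449149131775, 156.4703369140625), 34.48118209838867) z 109.64340703159118
knob (607.596923828125, -150.42544555664062) 12.2189359664917 -307.20019742183854
b top lid 536 ((-0.48822739720344543, 156.50660705566406), 32.44471740722656) z 109.6425777028825
knob (609.6083984375, -151.0332489013672) 12.081696510314941 -308.8383816287224
```

View pics/final.png

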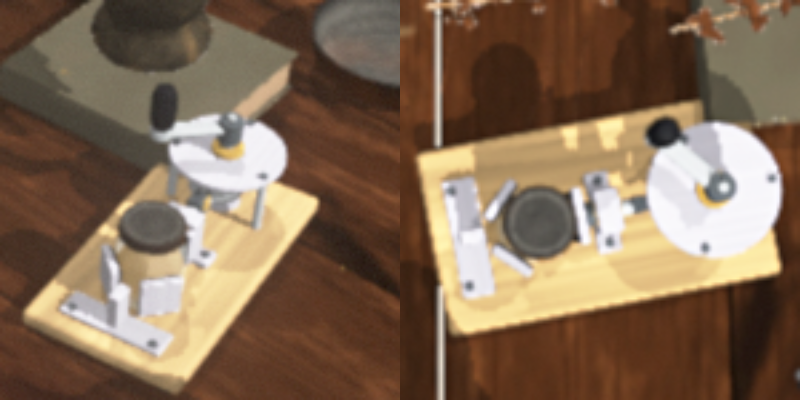

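The final picture shows the jar seated in the V with the jaw against it, lid at 156.5 mm against a seat at 157 mm. Both views put the knob about 1° back between the two looks, so I'll check that it isn't creeping before I hand in.

```bash
python3 - <<'E'
from h import *
for k in range(3):
    A=[]
    for i in range(6):
        pp,dd=optics.grab_frame("top");C=cloud("top",pp,dd);r=np.linalg.norm((C-G)[...,:2],axis=-1)
        m=(r<90)&(r>50)&(C[...,2]>165)&(C[...,2]<180);c=C[m].mean(0)-G;A.append(np.degrees(np.arctan2(c[1],c[0]))-360)
    print(round(sensors.read_state()["t"],2),np.mean(A).round(2),np.std(A).round(2));ctrl.hold(1.5)
E
```

```text
31.22 -309.03 0.14
33.02 -309.02 0.18
34.82 -309.14 0.13
```

The crank is at rest: −309.0°, −309.0° and −309.1° over 3.6 s.

```bash
python3 -c "
from h import *
st();print(ctrl.finish_job())"
```

```text
36.32 [ 430. -250.  330.] F [0.  0.1 0.1] w 46.1
the job is handed in; nothing more can be done
None
```

The jar is clamped and the job is handed in, at about 36 s of the 61 s allowed. I have no verdict and could not measure the jaw's force directly. That the jaw holds at full pressure is inferred from the crank's force profile and from the crank staying put.

**What I did:** I took the front jar, the clear glass one with the dark lid, and set it down about 5 mm short of the seat on the board's middle line. I then pushed the knob clockwise with a loosely caged gripper, tilting the wrist on the far side to clear the overhanging branches. The crank's resistance rose to about 7 N, then fell to a steady 1 N or so. I went about 14° into that light stretch, opened the gripper and moved the arm away.

**Last checks:**
- **Jar:** it stands upright in the V-block. Its lid is about 0.5 mm from the seat along the clamping direction and 0.5–1.5 mm off the middle line, at 110 mm height as expected.
- **Crank:** it holds still when let go, at −309.0° to −309.1° over 3.6 s. An earlier pair of single looks suggested 1° of backward movement. The averaged readings show no movement during those 3.6 s, so that was most likely measurement noise.
- **Force:** the drop at the end of the rise was gradual, over about 18°, not the sudden one described. The 35° of loading before it and the steady 1 N after it both agree with the dwell.
- **Other objects:** I noticed nothing moved in the pictures around the board, but I did not measure the garlic or the amber bottle again at the end.

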